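# Release and push back the ratchet divider of a deposit box

### The job

Make room in the open steel deposit box: press the red release button of its sliding divider right down, then push the divider along its steel bar, away from the raised lid, until it is fully home against the black stop at the end of the bar. Only press and push with the fingers: pick nothing up, and leave everything else, in the box and on the desk, where it lies.

Things in the scene. Friction and masses are not known exactly. Their poses are not given: they have to be found in the camera images.
- deposit_box: Grey steel deposit box fixed to the desk, open on top, 420 x 140 x 75 high, walls 4. Origin: centre of its underside; x runs lengthwise from the lid end (-210) to the plain end (+210), y across, z up. At the lid end a half lid leans outwards, its tip 190 above the desk and 330 from the origin, held by a small chrome clamp. Between the divider and the plain end the box is empty.
- divider: Aluminium plate across the box, 12 thick along box x; raised part at box y -35 to +60, top edge 120 above the desk (45 above the rim): push its lid-side face there. Origin: top edge, mid thickness, box y = 0; axes as the box. Starts at box x -60 to +20; +150 is home at the stop. Locked until the release is pressed (3 mm of play), then slides with 3 N and stays where left; cannot be lifted.
- release (a joint): Travel of the red release button, in m: 0 is up (locked), 0.008 is fully down; the ratchet lets go beyond 0.005. It takes about 4 N straight down, without a spring: it stays down when let go.
- release_top (a point): Centre of the flat top of the red round release button, 28 diameter, at box y = -88 and at the divider's box x; 115 above the desk when up, 107 when down. It sits on the divider's black carriage (50 long, 32 wide, top 96 above the desk), which rides on the bar and moves with the divider.
- end_stop (a point): Black rubber stop, 30 wide x 40 high, at the plain end of the steel ratchet bar. The bar (12 wide, 14 high, middle 68 above the desk) runs along the outside of the box's -y wall at y = -88, x = -170 to +190. The point is the middle of the top edge of the face that meets the carriage: box x = +175, y = -88, 94 above the desk.
- ingot: Silver ingot, 80 x 36 x 22, lying in the lid end of the box. Origin: centre of its underside. To be left alone.
- coin_tube: Clear coin tube with a blue cap, 37 diameter, 53 tall, standing in the lid end of the box beside the ingot. Origin: centre of its underside. To be left alone.
- watch: Brass pocket watch, 50 diameter, 14 thick, lying on the desk. Origin: centre of its underside. To be left alone.
- ring_case: Red lacquered ring case, 55 x 60 x 45 high, on the desk. Origin: centre of its underside. To be left alone.
- loupe: Black horn-handled magnifying loupe, 150 long along its y axis, 60 wide, 13 high, flat on the desk. Origin: its middle, on the underside. To be left alone.
- pen: Blue pen, 130 long along its x axis, 14 high, on the desk beyond the lid end of the box. Origin: its middle, on the underside. To be left alone.

How it is judged:
By the outcome, as a careful person would: the job done as asked, in the order asked, and still so for the second after the job is handed in, with the robot touching nothing.
It also fails if it takes over 48 s, if anything falls off the work surface, if the arm or the gripper's body presses on something with over 40 N, if the wrist force passes 120 N, or if a joint passes its speed limit or range.

### The arm

A 6-joint arm with a two-finger parallel gripper is mounted at the origin on the work surface. World frame = base frame: x ahead of the robot, y to its left, z up, the work surface at z = 0. Lengths are in m, angles in rad, forces in N, time in s.
With the tool pointing down it reaches from about 0.275 to 0.75 m from the base axis. Payload 10.2 kg.
Tool frame: the origin (TCP) lies midway between the tips of the shut fingers; the grasp point (between the pads) lies 19 mm behind it; z points along the fingers, x is the direction in which the jaws open and shut, and the axes are right-handed (so a half turn about z gives the same grasp; the last joint's range is limited). The gripper opens to 88 mm and grips with 3 to 60 N. Pads are 18 mm wide; open, the fingers measure 123 mm over their backs; the gripper's body (75 mm by 187 mm) begins 45 mm behind the grasp point.
Start: joints at [-1.526, 0.313, 1.498, -0, 1.331, -0.223], TCP at [0.139, -0.506, 0.239] pointing down, gripper open.
Joint ranges: [-2.94, 2.94], [-0.97, 2.17], [0.19, 2.56], [-1.23, 4.37], [0.02, 3.11], [-2.88, 2.88]. Speed limits (rad/s): [2.39, 2.39, 3.01, 3.14, 3.14, 3.14].

### API

Orientations are given as a unit quaternion [x, y, z, w].
In Python, from cell import arm, get_image gives the robot as it stands. Calls block until the motion is done:
- arm.move_to(position, orientation): joint-space move of the TCP to a pose.
- arm.servo_line(position, velocity=0.15, attitude=None, max_force=None): straight line of the TCP; attitude=None keeps the orientation; velocity is the mean speed in m/s. With max_force (N) it stops when the force on the tool has changed by that much, and returns True; else False.
- arm.goto_joints(angles): joint-space move.
- arm.command_gripper(opening, newtons=None): finger opening in m; newtons is the grip in N (None keeps the last); returns when the fingers have stopped.
- arm.hold(seconds).
- arm.inverse_kinematics(position, orientation): joint angles nearest the present ones, or None.
- arm.sense(): the state.
- get_image(name): name is "scene" or "top" or "wrist"; returns a dict with "img" (480x640x3 uint8, red, green, blue), "vfov" (degrees; the focal length in pixels is half the picture's height over the tangent of half this angle, whatever the lens; pixels are square), "cx", "cy" (the principal point, pixels), "R" (3x3) and "t" (3): a world point X has camera coordinates R X + t. Camera axes: x right, y down, z forward; pixel columns grow to the right and rows downward; lengths in m; the calibration is good to about 2 mm. The wrist camera is an equidistant fisheye: a pixel r from the principal point sees the ray r / f radians off the axis. A picture is of the moment at which its call begins. There is no depth.
A pose or a line that the arm cannot do raises arm.IKError and nothing moves.
- arm.sign_off(): hands the job in, once; it reports no verdict.
The state is a dict: "t": time; "q": joint angles; "joint_velocities": joint speeds; "joint_torque": joint torques, N m; "tool_pos": TCP position; "tcp_rot": TCP orientation; "force": force on the tool from outside, world axes, zero at the start; "wrist_torque": the same for the moment, N m; "opening": finger opening in m.
Only numpy, scipy, OpenCV 4.12 (cv2) and the standard library are available. Lean on these libraries where they do the work, as an engineer would, in place of code of your own. Each camera call takes 0.05 s, during which the arm holds its last target. There are 200 camera calls.

## Working session

There is one attempt and no reset: what is moved stays moved. The work goes in short steps, each a Python script; the robot and the scene stay as the last script left them, time stands still between calls to the robot, and variables do not carry over. Pictures are saved under pics/ and viewed, about 8 in all and at most 12, crops included, and the job is handed in when it is done.

```bash
ls; mkdir -p pics; python3 - <<'E'
from cell import arm,get_image
import cv2
for n in("scene","top"):
    d=get_image(n); cv2.imwrite(f"pics/{n}0.png",d["img"][:,:,::-1]); print(n,d["vfov"],d["cx"],d["cy"],d["R"],d["t"])
E
```

```text
pics
scene 51.210675100630965 315.8200047114842 234.87139891713014 [[-0.77963768  0.62610269  0.01266952]
 [ 0.34714781  0.44893795 -0.82337301]
 [-0.52120388 -0.63753443 -0.56735912]] [ 0.45390859 -0.13929808  1.63049627]
top 51.674491536783236 315.5801633069441 238.97254950303963 [[-0.01904425 -0.99981569  0.00242974]
 [-0.98486006  0.01834046 -0.17237833]
 [ 0.172302   -0.00567576 -0.98502782]] [0.0623202  0.60976708 1.14131999]
```

View pics/scene0.png

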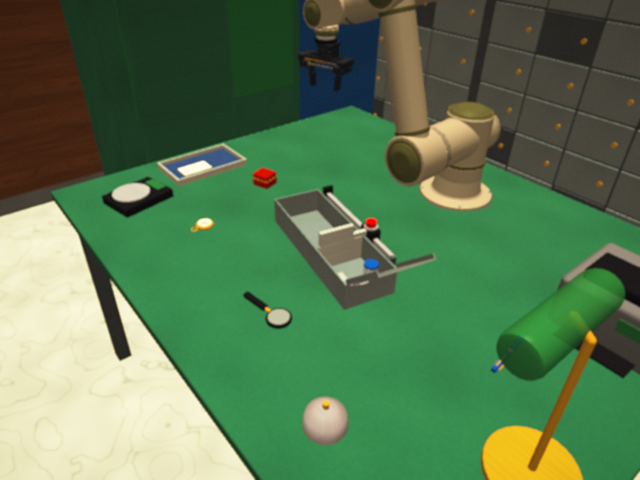

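View pics/top0.png

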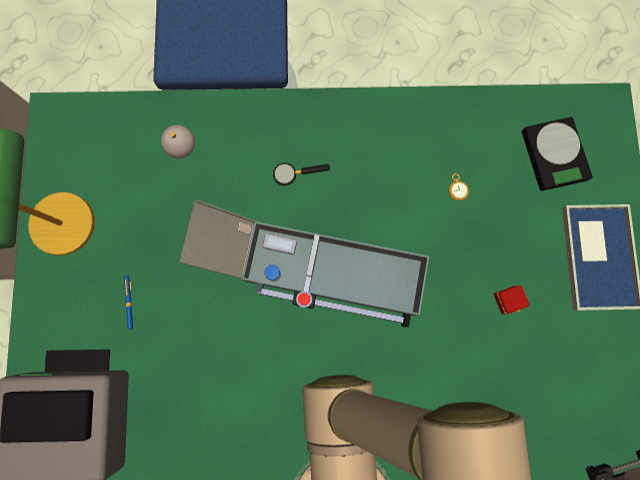

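The top view shows the box with its lid end at the left (~250,250) and the plain end at the right (~422,285). The release button is at ~(304,299) and the stop at ~(406,320). The watch, ring case and loupe lie well away from the box.

```bash
python3 - <<'E'
import cv2
i=cv2.imread("pics/top0.png")[195:345,230:440]
cv2.imwrite("pics/c1.png",cv2.resize(i,None,fx=3.8,fy=3.8,interpolation=cv2.INTER_CUBIC))
E
cat > h.py <<'E'
import numpy as np
from cell import arm,get_image
def px2w(d,u,v,z):
    f=240/np.tan(np.radians(d["vfov"]/2)); R=np.array(d["R"]);t=np.array(d["t"])
    r=R.T@np.array([(u-d["cx"])/f,(v-d["cy"])/f,1]); c=-R.T@t
    return c+r*(z-c[2])/r[2]
E
```

```text
(no output)
```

View pics/c1.png

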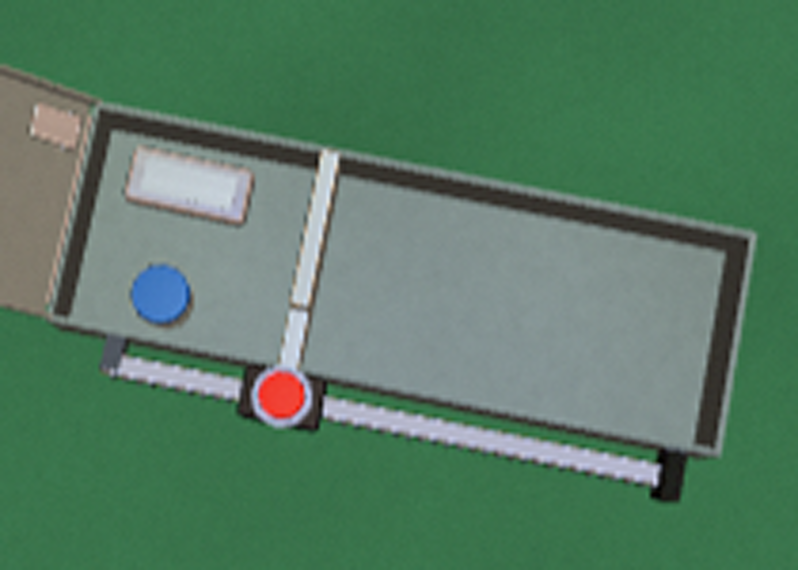

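The crop shows rim corners at (98,102), (755,233), (720,455) and (50,322), the button centre at (282,395), and the raised plate running from (329,150) to (299,305).

```bash
cat >> h.py <<'E'
def fit(B,W):
    B=np.array(B);W=np.array(W)[:,:2]
    b=B-B.mean(0);w=W-W.mean(0)
    th=np.arctan2((b[:,0]*w[:,1]-b[:,1]*w[:,0]).sum(),(b*w).sum())
    R=np.array([[np.cos(th),-np.sin(th)],[np.sin(th),np.cos(th)]])
    o=W.mean(0)-R@B.mean(0)
    return th,R,o,(W-o-B@R.T)
E
python3 - <<'E'
from h import *
d=get_image("top")
g=lambda u,v,z:px2w(d,(u+.5)/3.8-.5+230,(v+.5)/3.8-.5+195,z)
P=[g(98,102,.075),g(755,233,.075),g(720,455,.075),g(50,322,.075)]
th,R,o,e=fit([(-.21,.07),(.21,.07),(.21,-.07),(-.21,-.07)],P)
print(th,o,e*1000)
b=g(282,395,.115); print("btn",b,(b[:2]-o)@R)
for p in [(329,150),(299,305)]:
    w=g(*p,.12);print(w,(w[:2]-o)@R)
s=g(660,455,.094);print("stop",(s[:2]-o)@R)
np.savez("pose.npz",th=th,o=o,b=b)
# feasibility: two tool yaws, jaws along box y / box x
from scipy.spatial.transform import Rotation as Ro
for k in range(4):
    q=(Ro.from_euler("z",th+k*np.pi/2)*Ro.from_euler("x",np.pi)).as_quat()
    for xy,z in (((-.05,-.088),.2),((-.05,-.088),.107),((-.07,.012),.105),((.14,.012),.105),((.14,.012),.2)):
        p=o+R@np.array(xy); s=arm.inverse_kinematics([*p,z],q)
        print(k,xy,z,np.hypot(*p).round(3),None if s is None else np.round(s,2))
E
```

```text
-1.7866206062184304 [0.53854275 0.00451552] [[-0.02649207 -1.46723363]
 [-0.43180102  2.29690996]
 [ 1.01209736  1.45864166]
 [-0.55380427 -2.288318  ]]
btn [0.4652351  0.07998864 0.115     ] [-0.05802314 -0.0877697 ]
[0.61030781 0.04956345 0.12      ] [-0.05937151  0.06045299]
[0.51759793 0.06906393 0.12      ] [-0.05856551 -0.03428212]
stop [ 0.16944219 -0.07751604]
0 (-0.05, -0.088) 0.2 0.469 [-0.1   0.23  1.72 -0.    1.2   1.69]
0 (-0.05, -0.088) 0.107 0.469 [-0.1   0.35  1.83 -0.    0.96  1.69]
0 (-0.07, 0.012) 0.105 0.57 [-0.08  0.54  1.53 -0.    1.07  1.7 ]
0 (0.14, 0.012) 0.105 0.537 [-0.47  0.48  1.63 -0.    1.03  1.31]
0 (0.14, 0.012) 0.2 0.537 [-0.47  0.37  1.52 -0.    1.25  1.31]
1 (-0.05, -0.088) 0.2 0.469 [-0.1   0.23  1.72 -0.    1.2   0.12]
1 (-0.05, -0.088) 0.107 0.469 [-0.1   0.35  1.83 -0.    0.96  0.12]
1 (-0.07, 0.012) 0.105 0.57 [-0.08  0.54  1.53 -0.    1.07  0.13]
1 (0.14, 0.012) 0.105 0.537 [-0.47  0.48  1.63 -0.    1.03 -0.26]
1 (0.14, 0.012) 0.2 0.537 [-0.47  0.37  1.52 -0.    1.25 -0.26]
2 (-0.05, -0.088) 0.2 0.469 [-0.1   0.23  1.72 -0.    1.2  -1.45]
2 (-0.05, -0.088) 0.107 0.469 [-0.1   0.35  1.83 -0.    0.96 -1.45]
2 (-0.07, 0.012) 0.105 0.57 [-0.08  0.54  1.53 -0.    1.07 -1.44]
2 (0.14, 0.012) 0.105 0.537 [-0.47  0.48  1.63 -0.    1.03 -1.83]
2 (0.14, 0.012) 0.2 0.537 [-0.47  0.37  1.52  0.    1.25 -1.83]
3 (-0.05, -0.088) 0.2 0.469 None
3 (-0.05, -0.088) 0.107 0.469 None
3 (-0.07, 0.012) 0.105 0.57 None
3 (0.14, 0.012) 0.105 0.537 None
3 (0.14, 0.012) 0.2 0.537 None
```

The box pose fits to about 2 mm. The divider is at box x ≈ -0.058. Next: shut the fingers, with the jaws along box y, and press the button.

```bash
cat >> h.py <<'E'
from scipy.spatial.transform import Rotation as Ro
def load():
    z=np.load("pose.npz");th=float(z["th"]);R=np.array([[np.cos(th),-np.sin(th)],[np.sin(th),np.cos(th)]])
    q=(Ro.from_euler("z",th+np.pi/2)*Ro.from_euler("x",np.pi)).as_quat()
    W=lambda x,y,h:[*(z["o"]+R@np.array([x,y])),h]
    inv=lambda p:(np.array(p)[:2]-z["o"])@R
    return W,inv,q,R
def st(m=""):
    s=arm.sense();print(m,round(s["t"],2),np.round(s["tool_pos"],4),np.round(s["force"],1),round(s["opening"],4));return s
E
python3 - <<'E'
from h import *; import cv2
W,inv,q,R=load()
arm.command_gripper(0.0,10)
arm.move_to(W(-.058,-.088,.17),q); st("above")
d=get_image("wrist"); cv2.imwrite("pics/w1.png",d["img"][:,:,::-1])
print(arm.servo_line(W(-.058,-.088,.122),.1,max_force=8));st()
print(arm.servo_line(W(-.058,-.088,.1035),.02,max_force=15));st("pressed")
arm.servo_line(W(-.058,-.088,.17),.12);st("up")
d=get_image("wrist"); cv2.imwrite("pics/w2.png",d["img"][:,:,::-1])
i=np.hstack([cv2.imread(f"pics/w{k}.png")[:, 120:520] for k in (1,2)]);cv2.imwrite("pics/w12.png",i)
E
```

```text
above 3.85 [0.4652 0.0794 0.17  ] [ 0.1 -1.1  0.3] 0.0006
False
 4.53 [0.4653 0.0799 0.1224] [-0.5 -0.3  0.3] 0.0004
True
pressed 5.3 [0.4652 0.0801 0.1068] [-4.   0.3 11.3] 0.0005
up 5.98 [0.4646 0.08   0.1692] [-0.3 -1.  -0.4] 0.0006
```

View pics/w12.png

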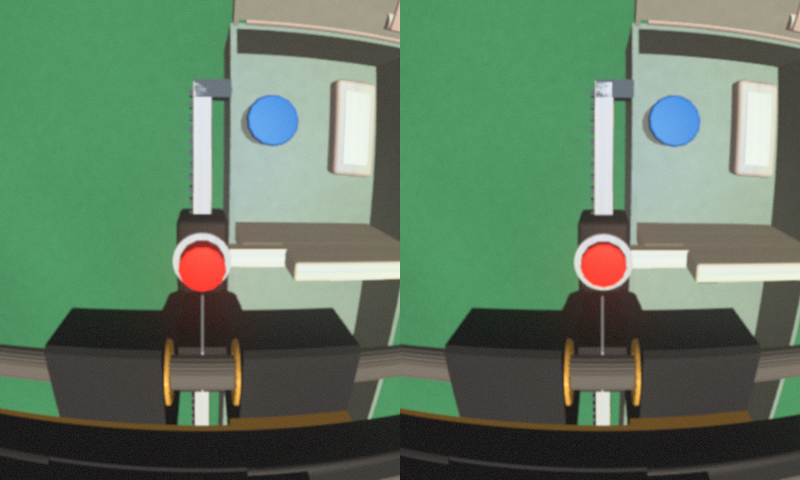

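The button started proud of its collar at ~(202,265). After the press it sits sunk within it at ~(603,263), with contact ending at z = 0.1068, which is fully down. Now for the push.

```bash
python3 - <<'E'
from h import *; import cv2
W,inv,q,R=load()
def s2(m):
    s=st(m);print("  box",inv(s["tool_pos"]).round(4),"F",(R.T@np.array(s["force"])[:2]).round(1));return s
arm.servo_line(W(-.088,-.05,.17),.15)
arm.servo_line(W(-.088,-.012,.17),.15)
print(arm.servo_line(W(-.088,-.012,.095),.12,max_force=8));s2("down")
print(arm.servo_line(W(-.05,-.012,.095),.03,max_force=20));s2("start push")
print(arm.servo_line(W(.115,-.012,.095),.06,max_force=20));s2("near")
print(arm.servo_line(W(.146,-.012,.095),.02,max_force=22));s2("home?")
d=get_image("top"); cv2.imwrite("pics/t2.png",cv2.resize(d["img"][195:345,230:440,::-1],None,fx=3.8,fy=3.8,interpolation=cv2.INTER_CUBIC))
E
```

```text
False
down 7.68 [0.5459 0.0931 0.0957] [0.7 0.  0.1] 0.0005
  box [-0.0881 -0.0118] F [-0.2  0.7]
False
start push 9.1 [0.5375 0.0558 0.095 ] [-0.2  1.4 -0.4] 0.0004
  box [-0.0499 -0.012 ] F [-1.4 -0.5]
False
near 12.0 [ 0.5023 -0.1053  0.0951] [-0.9  2.7 -1.6] 0.0004
  box [ 0.115  -0.0119] F [-2.4 -1.4]
True
home? 13.03 [ 0.4981 -0.124   0.0949] [1.3 4.1 2. ] 0.0003
  box [ 0.1342 -0.012 ] F [-4.3  0.4]
```

View pics/t2.png

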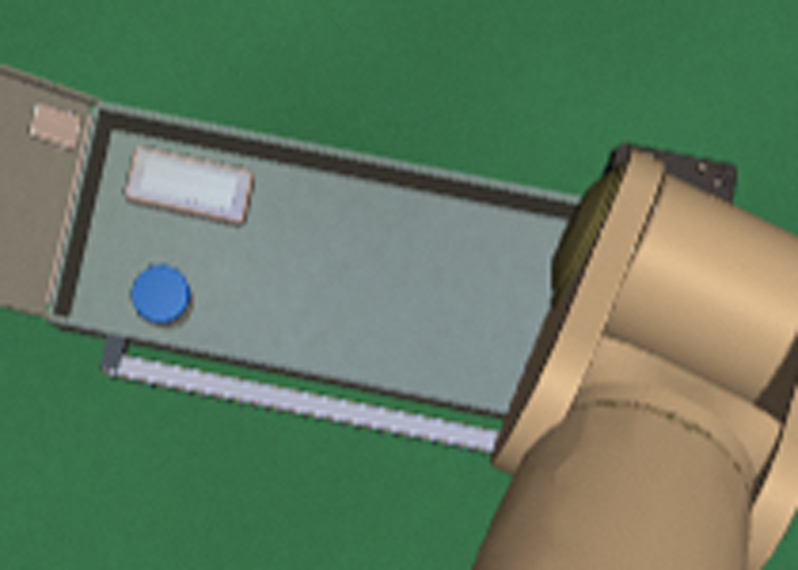

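The arm hides the divider in this view; the ingot and coin tube have not moved. The push stopped within 1 mm of where I expected. I'll push once more to confirm the stop, then retract and look.

```bash
python3 - <<'E'
from h import *; import cv2
W,inv,q,R=load()
def s2(m):
    s=st(m);print("  box",inv(s["tool_pos"]).round(4),"F",(R.T@np.array(s["force"])[:2]).round(1));return s
print(arm.servo_line(W(.146,-.012,.095),.015,max_force=25));s2("again")
arm.servo_line(W(.115,-.012,.095),.1)
arm.servo_line(W(.115,-.012,.22),.15);s2("clear")
d=get_image("wrist"); cv2.imwrite("pics/w3.png",d["img"][:,:,::-1])
arm.move_to([.139,-.506,.239],q) if arm.inverse_kinematics([.139,-.506,.239],q) is not None else print("no ik")
st("parked")
d=get_image("top"); cv2.imwrite("pics/t3.png",d["img"][:,:,::-1]);cv2.imwrite("pics/t3c.png",cv2.resize(d["img"][195:345,230:440,::-1],None,fx=3.8,fy=3.8,interpolation=cv2.INTER_CUBIC))
a=cv2.absdiff(cv2.imread("pics/top0.png"),cv2.imread("pics/t3.png")).max(2)>40
n,_,S,_=cv2.connectedComponentsWithStats(a.astype("uint8"));print(S[1:][S[1:,4]>8])
E
```

```text
True
again 13.5 [ 0.498  -0.1239  0.0947] [2.2 4.8 2.6] 0.0004
  box [ 0.1341 -0.0121] F [-5.1  1.1]
clear 14.82 [ 0.5018 -0.1052  0.2191] [ 0.2 -1.1  0.1] 0.0005
  box [ 0.1151 -0.0124] F [1.1 0.4]
parked 16.82 [ 0.1397 -0.5057  0.239 ] [-0.7  0.9 -0. ] 0.0005
[[ 292  234   27   75  626]
 [ 380  252   29   75  903]
 [ 586  418   54   62 1132]
 [ 523  421    4   29   29]
 [ 528  459    2   14   14]]
```

View pics/t3c.png

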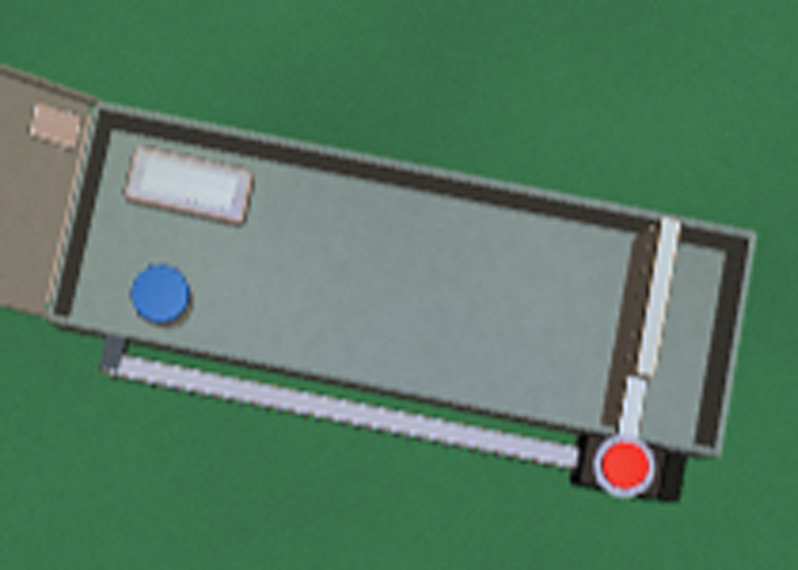

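View pics/w3.png

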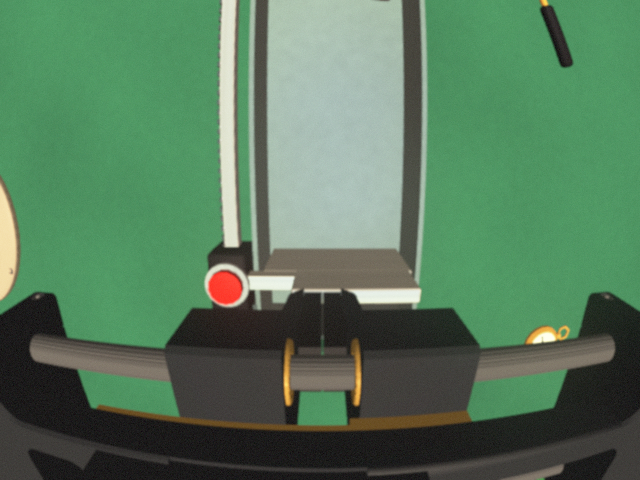

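The carriage now meets the stop at ~(655,475), the button is at (625,466), and the plate is square to the box. The only image changes are the divider and the arm. I'll do a quick numeric check and hand in.

```bash
python3 - <<'E'
from h import *
W,inv,q,R=load(); d=get_image("top")
for z in(.107,.115): print(inv(px2w(d,625.5/3.8-.5+230,466.5/3.8-.5+195,z)))
arm.sign_off(); st()
E
```

```text
[ 0.14807598 -0.08860339]
[ 0.14685445 -0.08898223]
the job is handed in; nothing more can be done
the job is handed in; nothing more can be done
```

The job is handed in: I pressed the release button right down, then pushed the divider along its bar to the stop at the plain end. It took about 17 s.

- **Button:** with the fingers shut, I pressed until they met hard resistance at z = 0.1068 m (fully down is 0.107). The wrist picture afterwards shows the button sunk into its collar.
- **Divider:** it slid with about 2–3 N and came to a hard stop. A second push of up to 25 N moved it no further. The fingers stopped at box x = 0.134, which puts the divider at about 0.149, against 0.150 for home. The camera puts the button at 0.147–0.148. Both fall 1–3 mm short, about what the roughly 2 mm calibration error allows, and the picture shows the carriage touching the stop.
- **Everything else:** comparing the top pictures from before and after, only the divider and the arm changed. The arm finished back at its start position, touching nothing.

No check failed.

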